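# Stack the second tier on a culture-dish frame

## Task

Pick up, by its handle, the tier whose four posts match the spacing of the corner cups of the lower frame, and lower it (do not drop it) onto the lower frame so that all four posts stand at the bottom of the four cups. Let go of it there, and leave the other, non-matching tier where it stands.

Things in the scene. Friction and masses are not known exactly. Their poses are not given: they have to be found in the camera images.
- lower_frame: Fixed aluminium plate 170 (x) x 140 (y) x 6 mm, a dish (64 mm wide, 14 high) on its middle, four grey funnel cups at x +-55, y +-40 mm. Each cup is 41 mm wide inside at its mouth (30 mm above the table), 21 mm wide at its floor (6 mm above the table). Origin: centre of the plate's underside, on the table; x along the long side, z up.
- oblong_tier_handle (a point): Handle centre of the larger, oblong tier (loose, 0.3 kg; matches, either end first): tray 140 (x) x 110 (y) mm on four 10 mm round posts at x +-55, y +-40 mm. Handle: grey bar over the tray's middle, 90 mm long along x, 14 thick (y), 22 high. This point is 111 mm above the posts' feet, 46 above the tray floor, and 117 above the table once seated in the cups.
- square_tier_handle (a point): Handle centre of the smaller, square tier (loose), which does not match: tray 86 x 86 mm on four posts at x +-30, y +-30 mm, as tall as the other; handle 74 mm long along x, 14 thick (y), 22 high, its centre 111 mm above the table. It stays where it stands.
There are look-alikes about, which are no part of the job. Leave any green look-alike of the part that bears oblong_tier_handle alone.

How it is judged:
On the way:
1. the oblong tier is lowered, with the gripper still at its handle, until its posts are inside the cups' mouths (z of oblong_tier_handle in the frame of lower_frame below 0.135 m and horizontal distance between oblong_tier_handle and lower_frame below 0.02 m and distance between the grasp point and oblong_tier_handle below 0.06 m).
At the end, for the whole second after the job is handed in: The oblong tier stands on the lower frame, released: centre within 15 mm of the frame's, handle centre under 122 mm above the table (posts at the cup floors within 5 mm), long sides within 0.2 rad either way round, upright within 0.06 rad. The square tier is within 30 mm of its start (horizontal distance between oblong_tier_handle and lower_frame below 0.015 m and z of oblong_tier_handle in the frame of lower_frame below 0.122 m and angle between the x axis of oblong_tier_handle and the x axis of lower_frame, either way round below 0.2 rad and angle between oblong_tier_handle's own z axis and vertical below 0.06 rad and distance of square_tier_handle from where it was at the start of the episode below 0.03 m); the robot touches nothing.
It fails at once if the square tier is moved more than 30 mm (distance of square_tier_handle from where it was at the start of the episode above 0.03 m).
It also fails if it takes over 38 s, if anything falls off the work surface, if the arm or the gripper's body presses on something with over 40 N, if the wrist force passes 120 N, or if a joint passes its speed limit or range.

## Robot

A 6-joint arm with a two-finger parallel gripper is mounted at the origin on a cart in front of the work surface, level with it; the furniture and walls round the work are solid. World frame = base frame: x ahead of the robot, y to its left, z up, the work surface at z = 0. Lengths are in m, angles in rad, forces in N, time in s.
With the tool pointing down it reaches from about 0.275 to 0.75 m from the base axis. Payload 10.2 kg.
Tool frame: the origin (TCP) lies midway between the tips of the shut fingers; the grasp point (between the pads) lies 19 mm behind it (ctrl.grasp_offset is the distance from the TCP to the grasp point, in m); z points along the fingers, y is the line along which they close (so a half turn about z gives the same grasp; the last joint's range is limited). The gripper opens to 85 mm and grips with 20 to 120 N. Pads are 22 mm wide; open, the fingers measure 114 mm over their backs; the gripper's body (76 mm by 85 mm) begins 54 mm behind the grasp point. The pads swing forward as they close: fully open they stand 13 mm farther back than shut.
Start: joints at [0.912, 0.313, 1.498, -0, 1.331, -0.223], TCP at [0.222, 0.476, 0.199] pointing down, gripper open.
Joint ranges: [-2.94, 2.94], [-0.97, 2.17], [0.19, 2.56], [-1.23, 4.37], [0.02, 3.11], [-2.88, 2.88]. Speed limits (rad/s): [2.39, 2.39, 3.01, 3.14, 3.14, 3.14].

## Interface

Orientations are given as a unit quaternion [x, y, z, w].
In Python, from workcell import ctrl, eyes, models gives the robot as it stands.
- The arm moves only by the tool arm_command, never from a script. Its argument "motion" is text: rows parted by semicolons, each of 7 numbers parted by spaces: the shift along the tool's x, y, z in mm, then the turn, a rotation vector about the tool's x, y, z in rad, then the closure in counts, from 0 (fully open) to 255 (shut). In form: dx dy dz ax ay az fingers; .... A call has 1 to 20 rows; each row shifts and turns the commanded pose from where the row before left it, along the tool's axes as they then stand; what a row does not reach is not made up. A row lasts 1/12 s, in which the tool goes at most 41.7 mm and 7.16 degrees, less where a joint would pass 70% of its speed; a pose out of reach is approached as far as the arm can. A call with a gripper value outside its range is refused whole. The fingers move at their own pace and stop on an object; "squeeze" is the grip in N (left out, the last holds). Time passes only in rows, so rows that do not move let the fingers close. It gives the time, the measured TCP pose, the force, the opening and the grip force at its end, in the units of the state.
- ctrl.observe(): the state, without advancing time (a new reading comes with each control period).
- eyes.get_image(name): name is "scene" or "top" or "wrist"; returns a dict with "pixels" (480x640x3 uint8, red, green, blue), "depth" (480x640 float32, m along the optical axis (not along the pixel's ray), 0 where there is no reading), "K" (3x3 intrinsics, pixels), "R" (3x3) and "t" (3): a world point X has camera coordinates R X + t. Camera axes: x right, y down, z forward; pixel columns grow to the right and rows downward; lengths in m; the calibration is good to about 2 mm. The wrist camera is an equidistant fisheye: a pixel r from the principal point sees the ray r / f radians off the axis. A picture is of the moment at which its call begins.
- ctrl.sign_off(): hands the job in; it is judged then, once.
Trained networks look in the newest picture that a camera, given by its name, has taken for a name from the list of things; names that differ only in an ending like _2 or _b are one class to them, and where a whole thing is asked for, a point or a joint stands for the part that bears it (a point fixed in the world has none). Each returns a list of dicts, best first, with "confidence" (0 to 1); they miss things now and then, are a little off and sometimes report something else, mostly with a low value. They report only what shows in the picture. A call takes as long as a camera call. They do not tell look-alikes from the thing itself.
- models.recognise(camera, target): "position" ([x, y, z] in m, in world coordinates, good to about 4 mm: the middle of the surface that is visible of it).
- models.spot_point(camera, target): "position" ([x, y, z] in m, in world coordinates, good to about 4 mm: a listed point, or the origin of a listed thing).
The state is a dict: "time": time; "joints": joint angles; "qvel": joint speeds; "joint_efforts": joint torques, N m; "position": TCP position; "orientation": TCP orientation; "contact_force": force on the tool from outside, world axes, zero at the start; "wrist_torque": the same for the moment, N m; "grip_width": finger opening in m; "gripper_force": force on a finger pad.
Only numpy, scipy, OpenCV 4.12 (cv2) and the standard library are available. Lean on these libraries where they do the work, as an engineer would, in place of code of your own. Each camera call takes 0.05 s, during which the arm holds its last target. There are 200 camera calls.

## Working session

There is one attempt and no reset: what is moved stays moved. The work goes in short steps, Python scripts to look and compute and a tool call to move; the robot and the scene stay as the last step left them, time stands still between calls to the robot, and variables do not carry over. Pictures are saved under pics/ and viewed, at most 10 in all, crops included, and the job is handed in when it is done.

Besides the shell and the picture viewer there is one more tool, called after "Call:" as name(argument=value, ...) on one line, values as JSON. arm_command: Moves the arm, as the interface text tells. Its arguments: {"type":"object","properties":{"motion":{"type":"string"},"squeeze":{"type":"number"}},"required":["motion"]}

```bash
mkdir -p pics; python3 - <<'E'
from workcell import ctrl, eyes, models
import cv2,numpy as np
s=ctrl.observe();print(s['time'],s['position'],s['orientation'],ctrl.grasp_offset)
ims=[]
for c in("top","scene"):
    d=eyes.get_image(c);np.savez(f"{c}.npz",**d)
    cv2.imwrite(f"pics/{c}0.png",d["pixels"][:,:,::-1])
    for t in("lower_frame","oblong_tier_handle","square_tier_handle"):
        for r in models.spot_point(c,t)[:4]:print(c,t,np.round(r["position"],3),round(r["confidence"],2))
E
```

```text
0.0 [0.2214386  0.4756639  0.19841597] [ 2.16172398e-01  9.76354972e-01 -6.15982008e-04 -2.87990376e-04] 0.0187
top lower_frame [ 0.511 -0.016 -0.   ] 0.98
top square_tier_handle [0.487 0.275 0.111] 0.6
scene lower_frame [ 0.503 -0.015  0.002] 0.85
scene lower_frame [ 0.447 -0.275  0.112] 0.31
scene oblong_tier_handle [ 0.445 -0.273  0.115] 0.91
scene oblong_tier_handle [ 0.662 -0.261  0.109] 0.78
scene square_tier_handle [0.49  0.275 0.112] 0.9
```

View pics/top0.png

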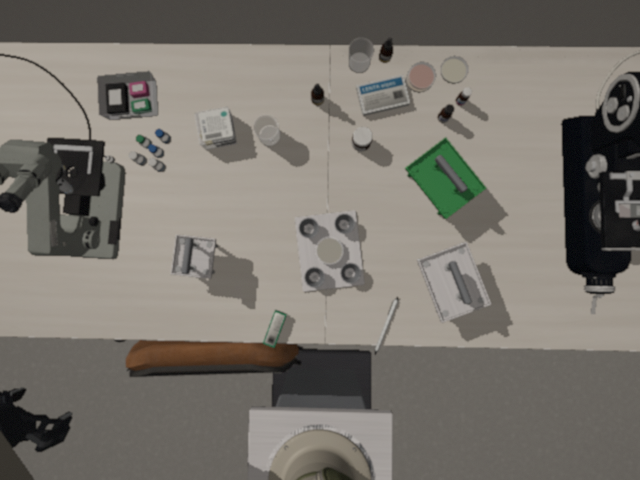

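View pics/scene0.png

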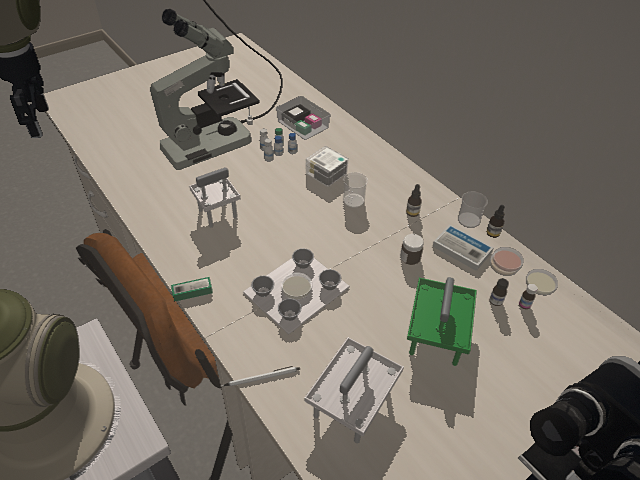

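The top view shows the frame at (330,251) with cups at (308,228), (343,224), (350,272) and (314,277). The white oblong tier's handle runs from about (452,263) to (469,304). The square tier is at (193,257), and the green look-alike at (446,178) is to be left alone. Next I measure the yaws from depth.

```bash
cat > h.py <<'E'
import numpy as np,cv2
def cloud(d):
    K,R,t,z=d["K"],d["R"],d["t"],d["depth"].astype(float)
    v,u=np.indices(z.shape)
    c=np.stack([(u-K[0,2])/K[0,0]*z,(v-K[1,2])/K[1,1]*z,z],-1)
    P=(c-t)@R
    P[z==0]=np.nan
    return P
def sel(P,c,r,lo,hi):
    P=P.reshape(-1,3);m=(np.hypot(P[:,0]-c[0],P[:,1]-c[1])<r)&(P[:,2]>lo)&(P[:,2]<hi);return P[m]
def rect(Q):
    (cx,cy),(w,h),a=cv2.minAreaRect((Q[:,:2]*1000).astype(np.float32))
    if w<h:w,h,a=h,w,a+90
    return np.round([cx,cy,w,h],1),round(np.radians((a+90)%180-90),3),len(Q)
E
python3 - <<'E'
from h import *
for c in("top","scene"):
    P=cloud(np.load(c+".npz"))
    for n,ctr,r,lo,hi in(("handle",(.445,-.273),.07,.1,.14),("tray",(.445,-.273),.1,.055,.14),("frame",(.508,-.015),.13,.004,.04),("rim",(.508,-.015),.13,.022,.04)):
        Q=sel(P,ctr,r,lo,hi);print(c,n,rect(Q),np.round(np.percentile(Q[:,2],[5,50,95]),3))
        if n=="handle":
            q=Q[:,:2]-Q[:,:2].mean(0);e=np.linalg.svd(q)[2][0];print(Q.mean(0),np.arctan(e[1]/e[0]))
from workcell import models
for t in("oblong_tier_handle","lower_frame"):
  for r in models.spot_point("top",t)[:3]:print(t,np.round(r["position"],3),r["confidence"])
E
```

```text
top handle (array([ 444.3, -276.8,   89.2,   15. ]), np.float64(0.369), 392) [0.107 0.121 0.124]
[ 0.44394323 -0.27513685  0.11904515] 0.3716885206267014
top tray (array([ 444.3, -277.6,  140.2,  111.3]), np.float64(0.372), 3605) [0.062 0.066 0.121]
top frame (array([512.4, -13.6, 243.2, 241.7]), np.float64(-0.071), 4138) [0.004 0.008 0.029]
top rim (array([507.9, -14.9, 155.6, 123.9]), np.float64(0.134), 670) [0.022 0.027 0.032]
scene handle (array([ 445.3, -276.2,   91.5,   14.6]), np.float64(0.374), 559) [0.107 0.121 0.124]
[ 0.44147249 -0.27922243  0.11883507] 0.3671069728402584
scene tray (array([ 445.6, -275.8,  143.5,  110.7]), np.float64(0.372), 5352) [0.063 0.066 0.121]
scene frame (array([511.5, -10.7, 250.9, 233.3]), np.float64(-0.723), 4455) [0.004 0.008 0.029]
scene rim (array([509.6, -13.5, 156.2, 125.7]), np.float64(0.137), 742) [0.022 0.028 0.032]
lower_frame [ 0.511 -0.016 -0.   ] 0.98
```

Call:
arm_command(motion="-26 -29.4 0 0 0 0 0;-26 -29.4 0 0 0 0 0;-26 -29.4 0 0 0 0 0;-26 -29.4 0 0 0 0 0;-26 -29.4 0 0 0 0 0;-26 -29.4 0 0 0 0 0;-26 -29.4 0 0 0 0 0;-26 -29.4 0 0 0 0 0;-26 -29.4 0 0 0 0 0;-26 -29.4 0 0 0 0 0;-26 -29.4 0 0 0 0 0;-26 -29.4 0 0 0 0 0;-26 -29.4 0 0 0 0 0;-26 -29.4 0 0 0 0 0;-26 -29.4 0 0 0 0 0;-26 -29.4 0 0 0 0 0;-26 -29.4 0 0 0 0 0;-26 -29.4 0 0 0 0 0;-26 -29.4 0 0 0 0 0;-26 -29.4 0 0 0 0 0")

```text
time: 2.17
position: [0.445, -0.2787, 0.1989]
orientation: [0.216, 0.976, -0.0, 0.0]
contact_force: [0.4, 0.2, -0.1]
grip_width: 0.0854
gripper_force: 0.0
```

Call:
arm_command(motion="0 0 0 0 0 0.12 0;0 0 0 0 0 0.12 0;0 0 0 0 0 0.12 0;0 0 0 0 0 0.12 0;0 0 0 0 0 0.12 0;0 0 0 0 0 0.12 0;0 0 0 0 0 0.12 0;0 0 0 0 0 0.12 0;0 0 0 0 0 0.12 0;0 0 0 0 0 0.12 0;0 0 0 0 0 0.12 0;0 0 0 0 0 0.12 0;0 0 0 0 0 0.12 0;0 0 0 0 0 0.12 0;0 0 0 0 0 0.12 0;0 0 0 0 0 0.12 0;0 0 0 0 0 0.12 0;0 0 0 0 0 0.12 0;0 0 0 0 0 0.12 0;0 0 0 0 0 0.054 0")

```text
time: 3.83
position: [0.4448, -0.2766, 0.199]
orientation: [0.983, 0.182, -0.0, -0.0]
contact_force: [0.4, -0.6, 0.1]
grip_width: 0.0858
gripper_force: 0.0
```

```bash
cat >> h.py <<'E'
from scipy.spatial.transform import Rotation as Ro
def plan(target,yaw):
    """tool shift mm (before turning) and tool z turn to bring TCP to target, tool x along yaw mod pi"""
    from workcell import ctrl
    s=ctrl.observe();R=Ro.from_quat(s["orientation"]).as_matrix()
    y=np.arctan2(R[1,0],R[0,0]);dy=(yaw-y+np.pi/2)%np.pi-np.pi/2
    print("t",round(s["time"],2),"pos",np.round(s["position"],4),"yaw",round(y,3),"tilt",np.round(R[:,2],4),"F",np.round(s["contact_force"],1),"w",s["grip_width"],s["gripper_force"])
    print("tool shift mm",np.round(R.T@(np.array(target)-s["position"])*1000,1),"az",round(-dy,3),"joints",np.round(s["joints"],2))
E
python3 - <<'E'
from h import *
from workcell import eyes
plan((.445,-.2765,.092),.372)
d=eyes.get_image("wrist");cv2.imwrite("pics/w1.png",d["pixels"][:,:,::-1])
E
```

```text
t 3.83 pos [ 0.4448 -0.2766  0.199 ] yaw 0.366 tilt [-0.  0. -1.] F [ 0.4 -0.6  0.1] w 0.08581509235033673 0.0
tool shift mm [  0.2  -0.  107. ] az -0.006 joints [-0.78  0.31  1.5   0.    1.33  0.42]
```

View pics/w1.png

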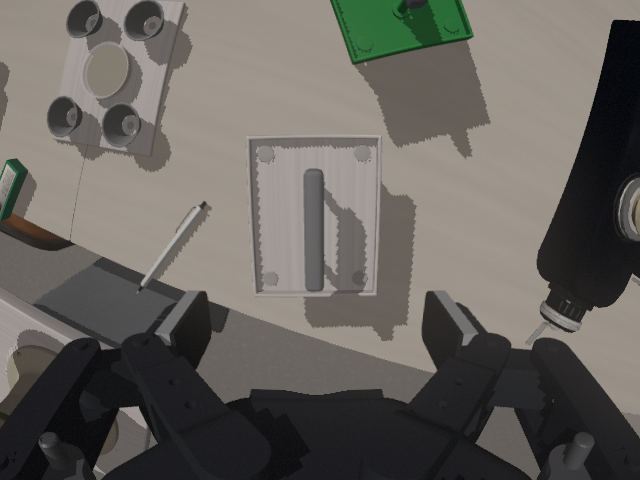

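The wrist view shows the white tier's handle at columns 304–324, upright and centred between the fingers, clear of the green tray. I descend and grip.

Call:
arm_command(motion="0 0 30 0 0 0 0;0 0 30 0 0 0 0;0 0 25 0 0 0 0;0 0 14 0 0 0 0;0 0 8 0 0 0 0;0 0 0 0 0 0 0;0 0 0 0 0 0 255;0 0 0 0 0 0 255;0 0 0 0 0 0 255;0 0 0 0 0 0 255;0 0 0 0 0 0 255;0 0 0 0 0 0 255;0 0 0 0 0 0 255;0 0 0 0 0 0 255;0 0 0 0 0 0 255;0 0 0 0 0 0 255;0 0 0 0 0 0 255;0 0 0 0 0 0 255", squeeze=60)

```text
time: 5.38
position: [0.4448, -0.2766, 0.092]
orientation: [0.983, 0.185, 0.0, 0.0]
contact_force: [0.7, 0.4, 0.1]
grip_width: 0.0003
gripper_force: 0.0
```

```bash
python3 - <<'E'
from h import *
plan((.509,-.0145,.092),.135)
E
```

```text
t 5.38 pos [ 0.4448 -0.2766  0.092 ] yaw 0.372 tilt [ 0. -0. -1.] F [0.7 0.4 0.1] w 0.00027665347339658227 0.0
tool shift mm [ 155.  -220.9   -0. ] az 0.237 joints [-0.78  0.42  1.64  0.    1.08  0.42]
```

The fingers closed on nothing, so I look.

```bash
python3 - <<'E'
from h import *
from workcell import eyes
d=eyes.get_image("wrist");s=eyes.get_image("scene")
cv2.imwrite("pics/w2.png",np.hstack([cv2.resize(d["pixels"],(400,300)),cv2.resize(s["pixels"][240:480,200:520],(400,300))])[:,:,::-1])
P=cloud(s)
print(rect(sel(P,(.445,-.277),.1,.055,.09)))
E
```

```text
(array([ 445.2, -275.7,  144. ,  111.2]), np.float64(0.372), 4284)
```

View pics/w2.png

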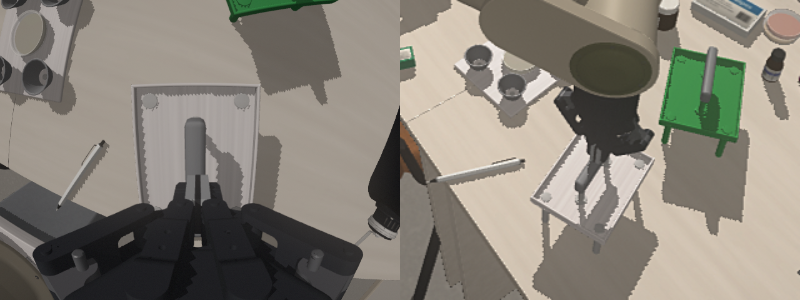

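The wrist part shows the fingertips near (195,190) right at the handle, and the tier hasn't moved (its depth fit is unchanged). I zoom in to see whether the bar is between the pads.

```bash
python3 - <<'E'
from h import *
from workcell import eyes
d=eyes.get_image("wrist");s=eyes.get_image("scene")
cv2.imwrite("pics/w3.png",np.hstack([cv2.resize(d["pixels"][170:400,220:420],(400,460),interpolation=2),cv2.resize(s["pixels"][310:425,305:405],(400,460),interpolation=2)])[:,:,::-1])
P=cloud(s);Q=sel(P,(.445,-.277),.06,.095,.124);print(rect(Q))
E
```

```text
(array([ 427.5, -283. ,   53.5,   15.4]), np.float64(0.36), 287)
```

View pics/w3.png

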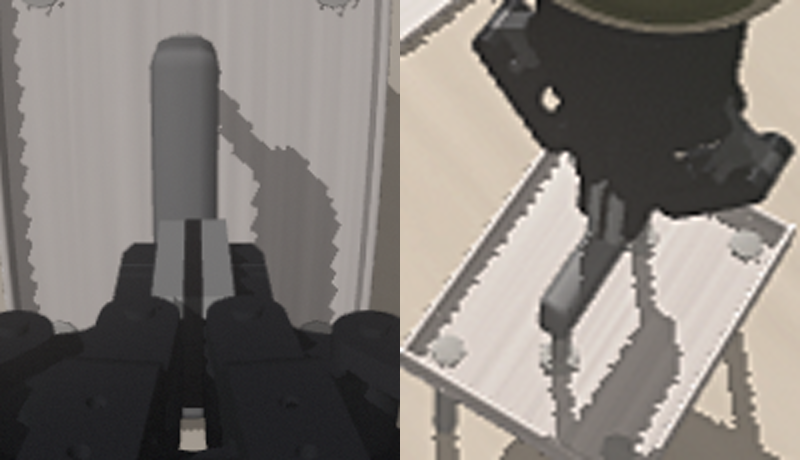

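The pads (left panel, gap around column 193) look closed above the bar, not around it. I check the true tip height from depth.

```bash
python3 - <<'E'
from h import *
from workcell import eyes,ctrl
d=eyes.get_image("wrist");s=eyes.get_image("scene")
K,z=d["K"],d["depth"]
def fish(u,v):
    a=np.array([(u-K[0,2])/K[0,0],(v-K[1,2])/K[1,1]]);th=np.hypot(*a);r=np.r_[a/th*np.sin(th),np.cos(th)];p=r/r[2]*z[v,u];return np.round((p-d["t"])@d["R"],4)
for u,v in((310,210),(310,240),(310,260),(310,275),(306,283),(328,283),(306,300),(328,300),(317,290),(290,300)):print((u,v),fish(u,v),d["pixels"][v,u])
P=cloud(s)
for v in range(352,376,3):
    print(v,[tuple(np.round(P[v,u],3)) for u in (350,354,358)])
o=ctrl.observe();print({k:np.round(o[k],3) for k in o})
E
```

```text
(310, 210) [ 0.479  -0.2596  0.1226] [106 105 105]
(310, 240) [ 0.4675 -0.264   0.1224] [106 105 104]
(310, 260) [ 0.4596 -0.2671  0.1227] [105 104 104]
(310, 275) [ 0.4531 -0.2696  0.1217] [104 102 103]
(306, 283) [ 0.4535 -0.2679  0.133 ] [119 117 117]
(328, 283) [ 0.4564 -0.276   0.1324] [118 118 118]
(306, 300) [ 0.4536 -0.2683  0.1487] [118 117 117]
(328, 300) [ 0.4555 -0.2759  0.1466] [118 117 118]
(317, 290) [ 0.455  -0.2719  0.1398] [46 43 43]
(290, 300) [ 0.4476 -0.2639  0.14  ] [50 50 50]
352 [(np.float64(0.431), np.float64(-0.272), np.float64(0.17)), (np.float64(0.433), np.float64(-0.278), np.float64(0.177)), (np.float64(0.443), np.float64(-0.277), np.float64(0.166))]
355 [(np.float64(0.437), np.float64(-0.267), np.float64(0.151)), (np.float64(0.435), np.float64(-0.278), np.float64(0.167)), (np.float64(0.437), np.float64(-0.284), np.float64(0.173))]
358 [(np.float64(0.436), np.float64(-0.268), np.float64(0.145)), (np.float64(0.436), np.float64(-0.277), np.float64(0.155)), (np.float64(0.439), np.float64(-0.283), np.float64(0.161))]
361 [(np.float64(0.436), np.float64(-0.269
[... 706 characters left out ...]
.428), np.float64(-0.28), np.float64(0.123)), (np.float64(0.435), np.float64(-0.282), np.float64(0.12)), (np.float64(0.441), np.float64(-0.284), np.float64(0.116))]
{'time': np.float64(5.683), 'joints': array([-0.78 ,  0.42 ,  1.644, -0.   ,  1.078,  0.419]), 'qvel': array([ 0.   ,  0.001, -0.001, -0.001,  0.001,  0.001]), 'joint_efforts': array([-2.0000e-03, -4.3049e+01, -2.2877e+01, -0.0000e+00,  1.0000e-03,
       -0.0000e+00]), 'position': array([ 0.445, -0.277,  0.092]), 'orientation': array([ 0.983,  0.185, -0.   ,  0.   ]), 'contact_force': array([ 0.068, -0.428,  0.515]), 'wrist_torque': array([-0.017, -0.004,  0.043]), 'gripper_force': np.float64(0.0), 'grip_width': np.float64(0.0)}
```

Depth puts the shut fingertips at about z = 0.126, but the reported TCP z is 0.092. The tool is about 33 mm shorter than reported, so the fingers closed above the bar. I'll lift a little, with the fingers still shut, to measure this offset cleanly.

Call:
arm_command(motion="0 0 -20 0 0 0 255;0 0 -20 0 0 0 255;0 0 0 0 0 0 255;0 0 0 0 0 0 255")

```text
time: 6.02
position: [0.4451, -0.2769, 0.1326]
orientation: [0.983, 0.185, 0.001, 0.001]
contact_force: [-0.3, 0.4, 0.0]
grip_width: 0.0002
gripper_force: 0.0
```

```bash
python3 - <<'E'
from h import *
from workcell import eyes,ctrl
d=eyes.get_image("wrist");s=eyes.get_image("scene")
K,z=d["K"],d["depth"].astype(float)
v,u=np.indices(z.shape);ax=(u-K[0,2])/K[0,0];ay=(v-K[1,2])/K[1,1];th=np.hypot(ax,ay)+1e-9
W=(np.stack([ax/th*np.tan(th)*z,ay/th*np.tan(th)*z,z],-1)-d["t"])@d["R"]
p=ctrl.observe()["position"];print(p)
for n,P in(("wrist",W),("scene",cloud(s))):
    Q=sel(P,p[:2],.03,.126,.2);k=np.argsort(Q[:,2])[:400:25];print(n,len(Q),np.round(Q[k],3).tolist())
    Q=Q[Q[:,2]<Q[:,2].min()+.012];print(rect(Q))
E
```

```text
[ 0.44448585 -0.276313    0.13124433]
wrist 2250 [[0.454, -0.271, 0.168], [0.454, -0.27, 0.17], [0.453, -0.267, 0.17], [0.453, -0.267, 0.171], [0.447, -0.264, 0.171], [0.455, -0.282, 0.172], [0.449, -0.267, 0.172], [0.456, -0.274, 0.173], [0.447, -0.262, 0.173], [0.455, -0.283, 0.174], [0.456, -0.274, 0.174], [0.446, -0.261, 0.174], [0.454, -0.281, 0.175], [0.448, -0.264, 0.175], [0.454, -0.281, 0.176], [0.457, -0.277, 0.176]]
(array([ 453.1, -272.6,   27.3,    5.5]), np.float64(-1.198), 670)
scene 201 [[0.442, -0.286, 0.164], [0.455, -0.286, 0.173], [0.455, -0.287, 0.177], [0.438, -0.282, 0.18], [0.435, -0.276, 0.184], [0.434, -0.276, 0.187], [0.448, -0.291, 0.191], [0.436, -0.268, 0.195], [0.437, -0.286, 0.2]]
(array([ 441.5, -282. ,   27.4,   12.7]), np.float64(-0.77), 47)
```

Both cameras put the tips 35 mm above the reported TCP. I open, descend 74 mm and grip.

Call:
arm_command(motion="0 0 0 0 0 0 0;0 0 0 0 0 0 0;0 0 0 0 0 0 0;0 0 0 0 0 0 0;0 0 0 0 0 0 0;0 0 0 0 0 0 0;0 0 0 0 0 0 0;0 0 0 0 0 0 0;0 0 25 0 0 0 0;0 0 20 0 0 0 0;0 0 15 0 0 0 0;0 0 9 0 0 0 0;0 0 5 0 0 0 0;0 0 0 0 0 0 0")

```text
time: 7.28
position: [0.4446, -0.2765, 0.0575]
orientation: [0.983, 0.185, -0.0, -0.0]
contact_force: [-1.0, -0.2, 0.2]
grip_width: 0.0851
gripper_force: 0.0
```

Call:
arm_command(motion="0 0 0 0 0 0 255;0 0 0 0 0 0 255;0 0 0 0 0 0 255;0 0 0 0 0 0 255;0 0 0 0 0 0 255;0 0 0 0 0 0 255;0 0 0 0 0 0 255;0 0 0 0 0 0 255;0 0 0 0 0 0 255;0 0 0 0 0 0 255", squeeze=70)

```text
time: 8.12
position: [0.4448, -0.2765, 0.0581]
orientation: [0.983, 0.185, -0.0, -0.0]
contact_force: [-0.4, 2.6, 2.0]
grip_width: 0.0132
gripper_force: 70.5
```

Gripped: the width is 13 mm and the force 70 N. I lift, carry and turn.

Call:
arm_command(motion="0 0 -10 0 0 0 255;0 0 -20 0 0 0 255;0 0 -20 0 0 0 255;0 0 -10 0 0 0 255;0 0 0 0 0 0 255;10 -14 0 0 0 0 255;18 -25.6 0 0 0 0 255;19 -27 0 0 0 0 255;19 -27 0 0 0 0 255;19 -27 0 0 0 0 255;19 -27 0 0 0 0 255;19 -27 0 0 0 0 255;17 -24 0 0 0 0 255;15 -22 0 0 0 0 255;0 0 0 0 0 0.06 255;0 0 0 0 0 0.06 255;0 0 0 0 0 0.06 255;0 0 0 0 0 0.057 255;0 0 0 0 0 0 255;0 0 0 0 0 0 255")

```text
time: 9.78
position: [0.5086, -0.0147, 0.1171]
orientation: [0.998, 0.068, -0.001, -0.0]
contact_force: [0.2, 0.1, -4.1]
grip_width: 0.0131
gripper_force: 69.8
```

```bash
cat > m.py <<'E'
from h import *
from workcell import eyes
plan((.509,-.0145,.0645),.135)
d=eyes.get_image("wrist");s=eyes.get_image("scene");t=eyes.get_image("top")
c=(.509,-.0145)
for n,i in(("scene",s),("top",t)):
    P=cloud(i)
    Q=sel(P,c,.1,.11,.135);print(n,"tray",rect(Q),np.round(np.percentile(Q[:,2],[5,25,50,75,95]),3) if len(Q) else 0)
    if len(Q)>10:
        A=np.c_[Q[:,:2]-c,np.ones(len(Q))];k=np.linalg.lstsq(A[Q[:,2]<.128],Q[Q[:,2]<.128,2],rcond=None)[0];print("slope",k)
cv2.imwrite("pics/m.png",np.hstack([cv2.resize(d["pixels"],(400,300)),cv2.resize(s["pixels"][150:390,180:500],(400,300))])[:,:,::-1])
E
python3 m.py
```

```text
t 9.78 pos [ 0.5086 -0.0147  0.1171] yaw 0.136 tilt [-1.5e-03  3.0e-04 -1.0e+00] F [ 0.2  0.1 -4.1] w 0.013134023470098342 69.8009741306305
tool shift mm [ 0.5 -0.1 52.6] az 0.001 joints [-0.26  0.36  1.66 -0.    1.12  1.17]
scene tray (array([510. , -15.6, 142.3, 112.8]), np.float64(0.134), 2746) [0.122 0.124 0.125 0.127 0.132]
slope [-0.00300229  0.0053602   0.12463272]
top tray (array([511.5, -13.7, 144.8,  96.2]), np.float64(-0.001), 627) [0.122 0.124 0.125 0.126 0.132]
slope [0.00024295 0.00971129 0.12433498]
```

View pics/m.png

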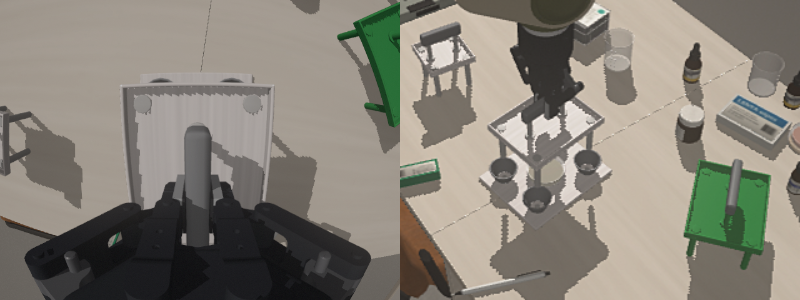

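The tier hangs level above the cups, centred to about 2 mm and with matching yaw. I lower it, slowly at the end.

Call:
arm_command(motion="0 0 10 0 0 0 255;0 0 10 0 0 0 255;0 0 8 0 0 0 255;0 0 6 0 0 0 255;0 0 4 0 0 0 255;0 0 3 0 0 0 255;0 0 3 0 0 0 255;0 0 2 0 0 0 255;0 0 2 0 0 0 255;0 0 2 0 0 0 255;0 0 1 0 0 0 255;0 0 0 0 0 0 255;0 0 0 0 0 0 255")

```text
time: 11.02
position: [0.5091, -0.0148, 0.0671]
orientation: [0.998, 0.067, 0.0, 0.0]
contact_force: [0.3, -0.0, -4.3]
grip_width: 0.0133
gripper_force: 69.9
```

Call:
arm_command(motion="0 0 1 0 0 0 255;0 0 0.5 0 0 0 255;0 0 0 0 0 0 255")

```text
time: 11.27
position: [0.509, -0.0148, 0.0654]
orientation: [0.998, 0.067, -0.0, 0.0]
contact_force: [-0.3, -0.2, -3.8]
grip_width: 0.013
gripper_force: 69.9
```

```bash
cat > m2.py <<'E'
from h import *
from workcell import eyes
plan((.509,-.0145,.0645),.135)
c=(.509,-.0145)
P=cloud(eyes.get_image("scene"))
Q=sel(P,c,.1,.06,.09);print("tray",rect(Q),np.round(np.percentile(Q[:,2],[5,25,50,75,95]),4))
Q=sel(P,c,.1,.1,.133);print("handle+",rect(Q),np.round(np.percentile(Q[:,2],[50,75,95]),4))
E
python3 m2.py
```

```text
t 11.27 pos [ 0.509  -0.0148  0.0654] yaw 0.135 tilt [-1.e-04 -0.e+00 -1.e+00] F [-0.3 -0.2 -3.8] w 0.012992948055331495 69.89308834075928
tool shift mm [-0.  -0.3  0.9] az -0.0 joints [-0.26  0.43  1.71 -0.    1.    1.18]
tray (array([510.4, -16.1, 142.9, 112.4]), np.float64(0.126), 2616) [0.07   0.0719 0.0733 0.0752 0.0809]
handle+ (array([504.6, -16.5,  75.3,  39. ]), np.float64(-0.221), 355) [0.1242 0.1291 0.1316]
```

Call:
arm_command(motion="0 0 0.5 0 0 0 255;0 0 0.5 0 0 0 255;0 0 0 0 0 0 255;0 0 0 0 0 0 255")

```text
time: 11.65
position: [0.5091, -0.0148, 0.0645]
orientation: [0.998, 0.067, -0.0, -0.0]
contact_force: [-0.4, 0.6, -3.7]
grip_width: 0.0128
gripper_force: 69.9
```

Call:
arm_command(motion="0 0 0.5 0 0 0 255;0 0 0 0 0 0 255;0 0 0 0 0 0 255")

```text
time: 11.9
position: [0.5092, -0.0148, 0.0641]
orientation: [0.998, 0.067, 0.0, 0.0]
contact_force: [-0.5, 0.8, -2.1]
grip_width: 0.0133
gripper_force: 70.1
```

Contact is starting: the carried weight on the wrist dropped from about 4 N to 2 N. One more half millimetre, then I release and back straight up.

Call:
arm_command(motion="0 0 0.5 0 0 0 255;0 0 0 0 0 0 255;0 0 0 0 0 0 255")

```text
time: 12.15
position: [0.5093, -0.0147, 0.064]
orientation: [0.998, 0.067, 0.0, 0.0]
contact_force: [-2.3, 2.8, 5.7]
grip_width: 0.013
gripper_force: 71.1
```

Call:
arm_command(motion="0 0 0 0 0 0 150;0 0 0 0 0 0 100;0 0 0 0 0 0 50;0 0 0 0 0 0 0;0 0 0 0 0 0 0;0 0 0 0 0 0 0;0 0 0 0 0 0 0;0 0 0 0 0 0 0;0 0 0 0 0 0 0;0 0 0 0 0 0 0")

```text
time: 12.98
position: [0.5091, -0.0148, 0.0635]
orientation: [0.998, 0.067, 0.0, 0.0]
contact_force: [0.1, -0.6, 0.7]
grip_width: 0.0854
gripper_force: 0.0
```

Call:
arm_command(motion="0 0 -8 0 0 0 0;0 0 -15 0 0 0 0;0 0 -25 0 0 0 0;0 0 -25 0 0 0 0;0 0 -20 0 0 0 0;0 0 -10 0 0 0 0;0 0 0 0 0 0 0;0 0 0 0 0 0 0")

```text
time: 13.65
position: [0.5089, -0.0147, 0.1661]
orientation: [0.998, 0.067, -0.0, -0.0]
contact_force: [0.1, 0.4, -1.0]
grip_width: 0.0854
gripper_force: 0.0
```

```bash
python3 m2.py; python3 - <<'E'
from h import *
from workcell import eyes,models
t=eyes.get_image("top");s=eyes.get_image("scene")
for c,i in(("scene",s),("top",t)):
    P=cloud(i)
    Q=sel(P,(.509,-.0145),.07,.1,.13);print(c,"handle",rect(Q),np.round(np.percentile(Q[:,2],[50,95]),4))
    Q=sel(P,(.509,-.0145),.1,.055,.09);k=np.linalg.lstsq(np.c_[Q[:,:2]-Q[:,:2].mean(0),np.ones(len(Q))],Q[:,2],rcond=None)[0];print(c,"slope",k)
    for r in models.spot_point(c,"square_tier_handle")[:2]:print(np.round(r["position"],3),r["confidence"])
cv2.imwrite("pics/e.png",cv2.resize(s["pixels"][150:390,180:500],(640,480))[:,:,::-1])
E
```

```text
t 13.65 pos [ 0.5089 -0.0147  0.1661] yaw 0.135 tilt [-3.e-04  1.e-04 -1.e+00] F [ 0.1  0.4 -1. ] w 0.08541690345054496 0.0
tool shift mm [  0.2  -0.2 101.6] az -0.0 joints [-0.26  0.31  1.6  -0.    1.24  1.18]
tray (array([510.3, -14.8, 142.5, 113.5]), np.float64(0.138), 2891) [0.0686 0.0704 0.0719 0.0739 0.0794]
handle+ (array([510.6, -16.2,  90.1,  16.4]), np.float64(0.127), 479) [0.125  0.1275 0.1295]
scene handle (array([510. , -15.7,  91.4,  17.1]), np.float64(0.144), 460) [0.1246 0.1291]
scene slope [-0.00037002  0.00403988  0.07261415]
[0.483 0.273 0.111] 0.74
[ 0.505 -0.015  0.002] 0.4
top handle (array([466. , -19.6,   8. ,   2. ]), np.float64(-1.553), 7) [0.1247 0.1268]
top slope [-0.09144456  0.01566282  0.07198042]
[0.486 0.275 0.111] 0.77
```

View pics/e.png

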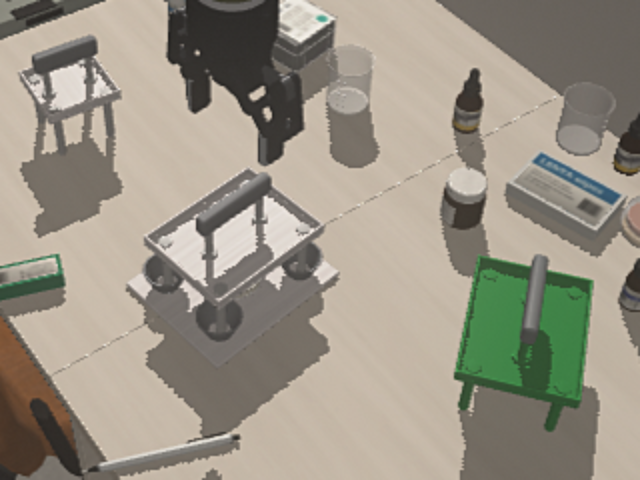

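The tier (handle at pixel (233,205)) stands level in the cups, its tray floor at about 72 mm as expected when seated. The gripper is clear above it, and the square tier (60,80) and green tier (525,330) have not moved.

```bash
python3 -c "
from workcell import ctrl
print(ctrl.sign_off())"
```

```text
the job is handed in; nothing more can be done
None
```

The oblong tier is seated level in the four cups of the lower frame and released, the square tier was not moved, and the job was handed in at about 14 s of the 38 s; no verdict came back.

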